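# Stow the dariole mould in the push-latch caddy

## Task

Stand the small tapered steel mould from the worktop upright inside the caddy hanging on the cupboard door, between the ramekin and the jar that already stand there, and leave the caddy's lid latched shut. The lid has a push-push catch and may start shut or sprung open: press it gently, never hard, and check after each press whether it ended up open or shut. Leave the pudding mould and the spice jar on the worktop where they are, and the ramekin and jar in the caddy standing.

Things in the scene. Friction and masses are not known exactly. Their poses are not given: they have to be found in the camera images.
- caddy: White plastic caddy: open-topped box 140 (x) x 330 (y) x 100 (z) mm, 4 mm walls, fixed on a rail of a birch door. Origin: on the worktop under its centre; z up, -x is its front (away from the door), y runs along the door. Underside 35, inner floor 39, rim 135 mm above the origin.
- lid (a joint): Lid angle (rad): 0 = pressed down to its firm stop; 0.07 to 0.105 = held shut by the catch (front edge 11 to 17 mm above the stop); 1.75 = sprung fully open. An unlatched lid let go springs open to 1.75 (leaning back towards the door) in about 2 s. At the start an open lid may still be swinging up. The spring pushes with about 5 N at the front edge when nearly shut, 3 N when open.
- lid_edge (a point): Point to press: on the lid's upper face, middle of its width, 150 mm from the hinge, 8 mm short of the front edge. The lid is a flat plate 6 mm thick, 158 mm from hinge to front edge, 336 mm wide, its underside level with the hinge axis. The point turns with the lid: z is the plate's upward normal, y the hinge axis.
- door: Upright birch door panel, fixed; same origin and axes as caddy. Panel at x = 126 to 144 mm, 220 mm high, from y = -335 to 300 mm. Chrome rails (x = 103 to 113 mm) at heights 125 and 195 mm; a whisk and a spatula hang at y = -225 and -300 mm, x = 55 to 105 mm.
- catch (a point): Mouth of the push-push catch: grey housing 58 mm wide, 26 mm proud of the middle of the front wall, top 10 mm below the rim. Each slow full press (8 mm or more at the front edge from shut) toggles it on letting go: a shut lid opens, an open one pushed down stays shut. Its height varies a few mm unseen: press till the firm stop is felt (6 to 10 N on the way, then 14 N or so). Shallow or quick presses may fail; over 40 N breaks it.
- lid_hinge (a point): Point on the lid's hinge axis, in the middle of its width (caddy frame: x = 70, y = 0, z = 135 mm). The hinge axis is the caddy's y; opening raises the front edge (-x side) and swings it back towards the door.
- mould: The mould to stow: small tapered stainless steel dariole mould, open at the top, standing upright on the worktop; 54 mm across the rim, 42 mm across the base, 68 mm tall, about 80 g. Origin: centre of its underside, z up.
- ramekin: Small white ceramic ramekin, 70 mm across, 45 mm tall, standing in the caddy near one end. Origin: centre of its underside.
- jar: Small glass jar with steel cap, 48 mm across, 62 mm tall, standing in the caddy near the other end. Origin: centre of its underside.
- pudding_mould: Bystander: large steel pudding mould with clip-on lid and bail, 140 mm across, 131 mm tall overall, on the worktop. Origin: centre of its underside.
- spice_jar: Bystander: tall glass spice jar with steel cap, 48 mm across, 100 mm tall, on the worktop. Origin: centre of its underside.

How it is judged:
On the way:
1. the mould stands upright on the caddy's floor while the lid is open (x of mould in the frame of caddy between -0.06 and 0.06 m and y of mould in the frame of caddy between -0.16 and 0.16 m and z of mould in the frame of caddy between 0.034 and 0.046 m and angle between mould's own z axis and vertical below 0.15 rad and value of joint lid above 0.6 rad), for 0.2 s.
At the end, for the whole second after the job is handed in: The mould stands upright (within 0.15 rad) on the caddy's floor (its underside within 7 mm of it) and at rest, the ramekin and jar still stand in the caddy (within 0.2 rad), and the lid stays latched shut on its own (lid angle below 0.13 rad) (x of mould in the frame of caddy between -0.06 and 0.06 m and y of mould in the frame of caddy between -0.16 and 0.16 m and z of mould in the frame of caddy between 0.034 and 0.046 m and angle between mould's own z axis and vertical below 0.15 rad and linear speed of mould below 0.02 m/s and angle between each of ramekin, jar's own z axis and vertical below 0.2 rad and z of ramekin in the frame of caddy between 0.03 and 0.05 m and z of jar in the frame of caddy between 0.03 and 0.05 m and value of joint lid below 0.13 rad); the robot touches nothing.
It fails at once if the pudding mould or the spice jar is shifted by more than 40 mm (distance of any of pudding_mould, spice_jar from where it was at the start of the episode above 0.04 m).
It fails at once if the robot presses the lid with more than 40 N (contact force between any of the fingers, the arm and lid above 40 N).
It also fails if it takes over 72 s, if anything falls off the work surface, if the arm or the gripper's body presses on something with over 40 N, if the wrist force passes 120 N, or if a joint passes its speed limit or range.

## Robot

A 6-joint arm with a two-finger parallel gripper is mounted at the origin on the work surface. World frame = base frame: x ahead of the robot, y to its left, z up, the work surface at z = 0. Lengths are in m, angles in rad, forces in N, time in s.
With the tool pointing down it reaches from about 0.35 to 0.725 m from the base axis. Payload 6 kg.
Tool frame: the origin (TCP) lies on the centre line of the jaws, within the pads' length; the fingertips stand 22 mm ahead of it and the grasp point (between the pads) lies 3 mm ahead of it; z points along the fingers, x is the direction in which the jaws open and shut, and the axes are right-handed (so a half turn about z gives the same grasp; the last joint's range is limited). The gripper opens to 85 mm and grips with 20 to 120 N. Pads are 22 mm wide; open, the fingers measure 114 mm over their backs; the gripper's body (76 mm by 85 mm) begins 54 mm behind the grasp point. The pads swing forward as they close: fully open they stand 13 mm farther back than shut.
Start: joints at [1.554, 0.04, 0.085, 0, -1.615, -0.334], TCP at [0.206, 0.563, 0.253] pointing down, gripper open.
Joint ranges: [-2.56, 2.56], [-1.29, 2.01], [-1.08, 1.49], [-3.29, 1.98], [-2.81, -0.18], [-2.99, 2.99]. Speed limits (rad/s): [2.57, 2.57, 3.01, 3.14, 3.14, 3.14].

## Interface

Orientations are given as a 3x3 rotation matrix whose columns are the frame's x, y, z axes.
In Python, from plant import get_obs, capture, get_calibration, close_job gives the robot as it stands.
- The arm moves only by the shell command python3 -m pendant 'ROWS' [OPENING] [FORCE]. ROWS is a JSON object of lists of equal length, an entry for each row: "translation": the shift along the tool's x, y, z in cm, a list of three; "dr": the turn, a rotation vector about the tool's x, y, z in degrees, a list of three. A call has 1 to 12 rows; each row shifts and turns the commanded pose from where the row before left it, along the tool's axes as they then stand; what a row does not reach is not made up. A row lasts 1/8 s, in which the tool goes at most 62.5 mm and 10.7 degrees, less where a joint would pass 70% of its speed; a pose out of reach is approached as far as the arm can. A call is refused whole if a number of a shift passes 6.25 or a number of a turn 10.7, either way. A call with a gripper value outside its range is refused whole. OPENING is the closure, from 0 (fully open) to 1 (shut), set as the call begins (- or left out, the last holds). The fingers move at their own pace and stop on an object; FORCE is the grip in N (left out, the last holds). Time passes only in rows, so rows that do not move let the fingers close. It gives the time, the measured TCP pose, the force and the opening at its end, in the units of the state.
- get_obs(): the state, without advancing time (a new reading comes with each control period).
- capture(name): name is "side" or "top"; returns the picture (400x640x3 uint8, red, green, blue); there is no depth.
- get_calibration(name): a dict with "camera_matrix" (3x3 intrinsics, pixels), "R" (3x3) and "t" (3): a world point X has camera coordinates R X + t. Camera axes: x right, y down, z forward; pixel columns grow to the right and rows downward; lengths in m; the calibration is good to about 2 mm. A picture is of the moment at which its call begins. get_calibration takes no time and is no camera call.
- close_job(): hands the job in, once; it reports no verdict.
The state is a dict: "time_s": time; "joint_pos": joint angles; "qd": joint speeds; "tau": joint torques, N m; "eef_pos": TCP position; "tool_rot": TCP orientation; "contact_force": force on the tool from outside, world axes, zero at the start; "ft_torque": the same for the moment, N m; "grip_width": opening from 0.0 (shut) to 1.0 (fully open).
Only numpy, scipy, OpenCV 4.12 (cv2) and the standard library are available. Lean on these libraries where they do the work, as an engineer would, in place of code of your own. Each camera call takes 0.05 s, during which the arm holds its last target.

## Working session

There is one attempt and no reset: what is moved stays moved. The work goes in short steps, Python scripts to look and compute and a shell command to move; the robot and the scene stay as the last step left them, time stands still between calls to the robot, and variables do not carry over. Pictures are saved under pics/ and viewed, and the job is handed in when it is done.

```bash
mkdir -p pics; ls; cat > h.py <<'E'
import numpy as np, cv2
from plant import get_obs, capture, get_calibration
def snap(name,fn):
    im=capture(name); cv2.imwrite('pics/'+fn,cv2.cvtColor(im,cv2.COLOR_RGB2BGR)); return im
def ray(name,u,v):
    c=get_calibration(name);K=np.array(c['camera_matrix']);R=np.array(c['R']);t=np.array(c['t'])
    d=R.T@np.linalg.solve(K,[u,v,1.]);return -R.T@t,d
def onz(name,u,v,z):
    o,d=ray(name,u,v);return o+d*(z-o[2])/d[2]
def proj(name,X):
    c=get_calibration(name);p=np.array(c['camera_matrix'])@(np.array(c['R'])@np.array(X,float)+np.array(c['t']));return p[:2]/p[2]
E
python3 - <<'E'
from h import *
np.set_printoptions(precision=4,suppress=True)
snap('side','s0.png');snap('top','t0.png')
o=get_obs();print(o['time_s'],o['eef_pos'],o['tool_rot'],o['grip_width'],o['contact_force'])
for n in('side','top'):print(n,ray(n,320,200),get_calibration(n)['camera_matrix'])
E
```

```text
pics
0.1 [0.206  0.5632 0.2524] [[-0.3436 -0.9391 -0.0004]
 [-0.9391  0.3436 -0.0016]
 [ 0.0017 -0.0001 -1.    ]] 1.0011140182449134 [ 0.1361  0.2189 -0.0096]
side (array([0.2141, 0.1489, 1.2385]), array([ 0.2596, -0.2292, -0.9384])) [[442.6101   0.     311.0004]
 [  0.     442.6101 198.8971]
 [  0.       0.       1.    ]]
top (array([ 0.3114, -0.0894,  1.1252]), array([ 0.2064, -0.0066, -0.9787])) [[452.7143   0.     319.658 ]
 [  0.     452.7143 210.3217]
 [  0.       0.       1.    ]]
```

View pics/s0.png

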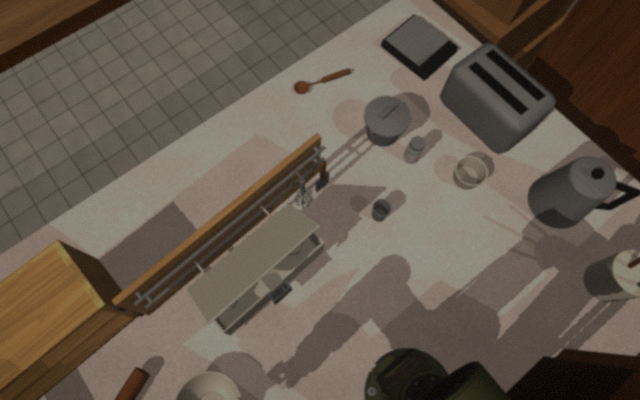

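View pics/t0.png

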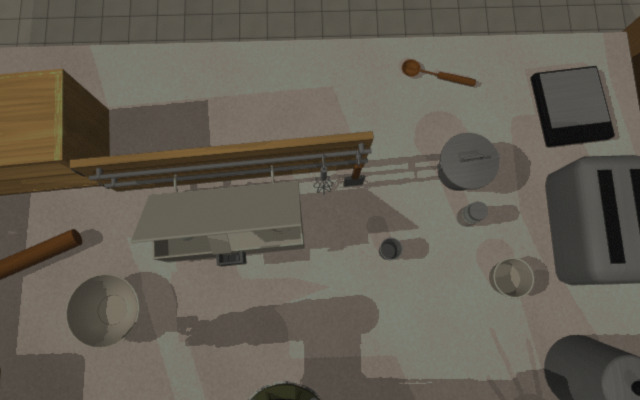

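```bash
python3 - <<'E'
from h import *
np.set_printoptions(precision=4,suppress=True)
print('mould',onz('top',390,246,.068),onz('side',381,206,.068))
a=snap('top','t1.png');b=snap('side','s1.png')
cv2.imwrite('pics/t1c.png',cv2.resize(cv2.convertScaleAbs(a[120:280,60:410,::-1],alpha=1.6),None,fx=2.28,fy=2.28,interpolation=3))
cv2.imwrite('pics/s1c.png',cv2.resize(cv2.convertScaleAbs(b[120:340,100:410,::-1],alpha=1.6),None,fx=2.5,fy=2.5,interpolation=3))
cv2.imwrite('pics/m.png',np.hstack([cv2.resize(cv2.convertScaleAbs(q[:,:,::-1],alpha=1.6),None,fx=6,fy=6,interpolation=3) for q in(a[220:280,360:420],b[180:240,350:410])]))
# caddy estimates
for n,p in(('top',[(75,162),(372,133)]),('side',[(117,304),(319,137)])):
  for q in p:print(n,q,onz(n,*q,.22))
E
```

```text
mould [ 0.4199 -0.2573  0.068 ] [ 0.4178 -0.26    0.068 ]
top (75, 162) [0.5967 0.4106 0.22  ]
top (372, 133) [ 0.6432 -0.2087  0.22  ]
side (117, 304) [0.5846 0.416  0.22  ]
side (319, 137) [ 0.633  -0.2065  0.22  ]
```

View pics/t1c.png

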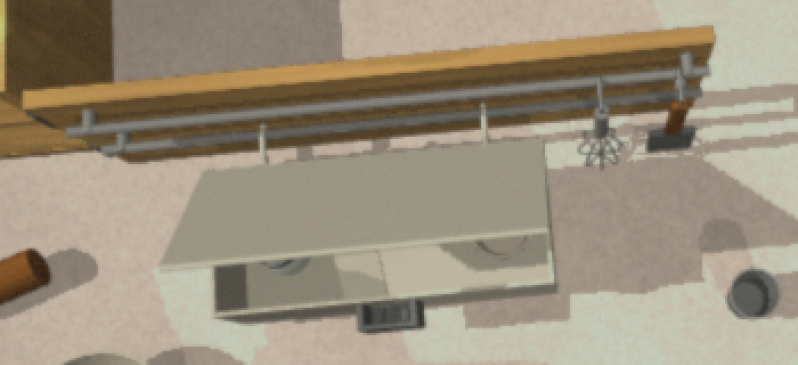

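View pics/s1c.png

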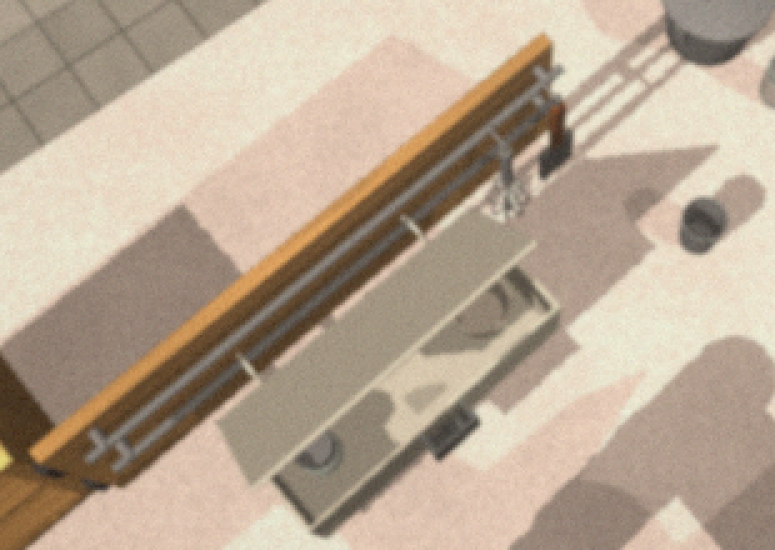

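View pics/m.png

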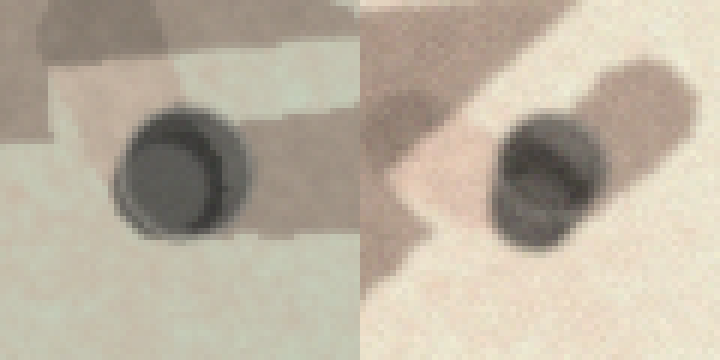

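```bash
python3 - <<'E'
from h import *
np.set_printoptions(precision=4,suppress=True)
print('mould',onz('top',390.9,247.8,.068),onz('side',381.8,207.6,.068))
print(proj('top',[.42,-.26,0]),proj('top',[.42,-.26,.068]),proj('side',[.42,-.26,0]),proj('side',[.42,-.26,.068]))
for n,q,off,s in(('top',[(214,317),(555,290)],(60,120),2.28),('side',[(318,533),(558,317)],(100,120),2.5)):
  for p in q:print(n,onz(n,p[0]/s+off[0],p[1]/s+off[1],.135))
# pudding, spice
print(onz('top',469,160,.12),onz('top',478,210,.1))
E
```

```text
mould [ 0.4156 -0.2592  0.068 ] [ 0.4128 -0.2586  0.068 ]
[386.8854 248.8529] [391.1308 245.9364] [377.1248 213.1161] [380.4864 205.4077]
top [0.3986 0.2698 0.135 ]
top [ 0.4156 -0.0568  0.135 ]
side [0.392  0.2656 0.135 ]
side [ 0.4147 -0.0473  0.135 ]
[ 0.6083 -0.4424  0.12  ] [ 0.4942 -0.4596  0.1   ]
```

```bash
cat >> h.py <<'E'
np.set_printoptions(precision=4,suppress=True)
def togo(dest,rot=None):
    o=get_obs();p=np.array(o['eef_pos']);R=np.array(o['tool_rot'])
    d=(np.array(dest)-p);print('t',o['time_s'],'tcp',p,'tool-cm',R.T@d*100,'|d|cm',np.linalg.norm(d)*100)
    if rot is not None:
        from scipy.spatial.transform import Rotation as Ro
        print('dr deg',np.degrees(Ro.from_matrix(R.T@rot).as_rotvec()))
def downrot(a): # tool x at world angle a, z down
    c,s=np.cos(a),np.sin(a);return np.array([[c,s,0],[s,-c,0],[0,0,-1.]])
E
python3 - <<'E'
from h import *
for n in('top','side'):
  im=cv2.imread('pics/'+('t1.png' if n=='top' else 's1.png'))
  h=cv2.cvtColor(im,cv2.COLOR_BGR2HSV)
  m=((h[...,0]>8)&(h[...,0]<24)&(h[...,1]>95)&(h[...,2]>95)).astype(np.uint8)
  if n=='top': m[:,:100]=0;m[:,380:]=0;m[:100]=0;m[200:]=0
  else: m[:,:150]=0;m[:,325:]=0;m[:120]=0
  m=cv2.morphologyEx(m,cv2.MORPH_OPEN,np.ones((2,2)))
  _,l,st,_=cv2.connectedComponentsWithStats(m); k=1+st[1:,4].argmax();print(st[k])
  ys,xs=np.where(l==k)
  W=np.array([onz(n,x,y,.22)[:2] for x,y in zip(xs,ys)])
  vx,vy,x0,y0=cv2.fitLine(W.astype(np.float32),cv2.DIST_HUBER,0,.01,.01).ravel();s=-1 if vy<0 else 1
  ey=np.array([vx,vy])*s;ex=np.array([ey[1],-ey[0]]);print(n,'yaw',np.arctan2(-ey[0],ey[1]))
  q=(W-[x0,y0])
  print('ctr',x0,y0,'thick',np.percentile(q@ex,[2,98]),'ends',np.array([x0,y0])+ey*(q@ey).min(),np.array([x0,y0])+ey*(q@ey).max())
E
python3 -c "
from h import *
togo([.37,.36,.27],downrot(-np.pi/2+.06))"
```

```text
[ 101  133  273   33 2027]
top yaw 0.07223292
ctr 0.61667186 0.074979514 thick [-0.0079  0.0078] ends [ 0.6374 -0.2112] [0.5963 0.3568]
[ 151  135  170  142 1432]
t 0.2 tcp [0.2061 0.5633 0.2527] tool-cm [ 13.4623 -22.3812  -1.7165] |d|cm 26.174416162979224
dr deg [  0.0076  -0.0638 -23.5355]Traceback (most recent call last):
  File "<stdin>", line 11, in <module>
  File "h.py", line 9, in onz
    o,d=ray(name,u,v);return o+d*(z-o[2])/d[2]
        ~~~^^^^^^^^^^
  File "h.py", line 6, in ray
    c=get_calibration(name);K=np.array(c['camera_matrix']);R=np.array(c['R']);t=np.array(c['t'])
ValueError: time passes only in moves, steps and waits
```

```bash
python3 - <<'E'
s=open('h.py').read()
s=s.replace("from plant import get_obs, capture, get_calibration","from plant import get_obs, capture\nimport plant,functools\nget_calibration=functools.lru_cache(plant.get_calibration)")
s+='''
YAW=.072;C0=np.array([.4786,.1132,0]);RC=np.array([[np.cos(YAW),-np.sin(YAW),0],[np.sin(YAW),np.cos(YAW),0],[0,0,1]])
def cw(x,y,z): return C0+RC@np.array([x,y,z])
def wc(p): return RC.T@(np.array(p)-C0)
'''
open('h.py','w').write(s)
E
python3 - <<'E'
from h import *
togo([.37,.36,.27],downrot(-np.pi/2+.072))
E
python3 -m pendant '{"translation":[[2.5,-4,-0.3],[2.5,-4,-0.3],[3,-3.7,-0.3]],"dr":[[0,0,-7],[0,0,-7],[0,0,-8.9]]}' 0
```

```text
t 0.2 tcp [0.2061 0.5633 0.2527] tool-cm [ 13.4623 -22.3812  -1.7165] |d|cm 26.174416162979224
dr deg [  0.008   -0.0637 -24.2231]
time_s: 0.57
eef_pos: [0.3027, 0.4579, 0.2622]
tool_rot: [[0.054, -0.999, -0.0], [-0.999, -0.054, -0.0], [0.0, 0.0, -1.0]]
contact_force: [-0.1, -0.1, -1.0]
grip_width: 1.001
```

```bash
python3 -m pendant '{"translation":[[4,-1.5,0],[5,-1.5,0],[5,-1.5,0],[5,-1.5,0],[5,-0.7,0],[5,0,0],[5,0,0],[5,0,0],[5,0,0]],"dr":[[0,0,-1],[0,0,0],[0,0,0],[0,0,0],[0,0,0],[0,0,0],[0,0,0],[0,0,0],[0,0,0]]}'
python3 - <<'E'
from h import *
togo([.4155,-.259,.15],downrot(-np.pi/2+.072))
E
```

```text
time_s: 1.7
eef_pos: [0.3971, 0.0226, 0.2624]
tool_rot: [[0.067, -0.998, 0.001], [-0.998, -0.067, 0.0], [-0.0, -0.001, -1.0]]
contact_force: [0.6, 0.9, 0.1]
grip_width: 1.002
t 1.7 tcp [0.3971 0.0226 0.2624] tool-cm [28.2288  0.0528 11.2333] |d|cm 30.3817916979936
dr deg [-0.0399  0.0211 -0.2886]
```

```bash
python3 -m pendant '{"translation":[[5,0,0.5],[5,0,2],[5,0,2],[5,0,2],[4,0,2],[3,0,1.5],[1.2,0,1.2],[0,0,0]],"dr":[[0,0,0],[0,0,0],[0,0,0],[0,0,0],[0,0,0],[0,0,0],[0,0,0],[0,0,0]]}'
python3 - <<'E'
from h import *
a=snap('top','t2.png');b=snap('side','s2.png')
cv2.imwrite('pics/c2.png',np.hstack([cv2.resize(cv2.convertScaleAbs(q[:,:,::-1],alpha=1.6),(400,360),interpolation=3) for q in(a[120:300,120:420-100],b[180:350,180:370])]))
togo([.4155,-.259,.15],downrot(-np.pi/2+.072))
E
```

```text
time_s: 2.7
eef_pos: [0.4155, -0.2573, 0.1492]
tool_rot: [[0.065, -0.998, -0.002], [-0.998, -0.065, 0.001], [-0.001, 0.002, -1.0]]
contact_force: [0.3, 0.8, 0.3]
grip_width: 0.998
t 2.8 tcp [ 0.4163 -0.2567  0.1509] tool-cm [0.2235 0.0978 0.0946] |d|cm 0.26164060103137254
dr deg [-0.0374 -0.024  -0.2912]
```

View pics/c2.png

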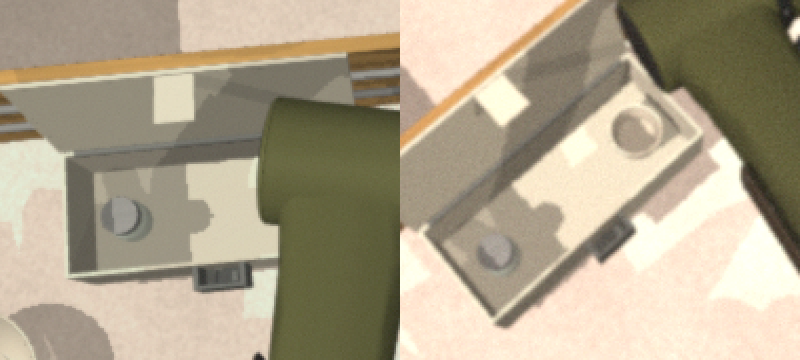

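View pics/t2.png

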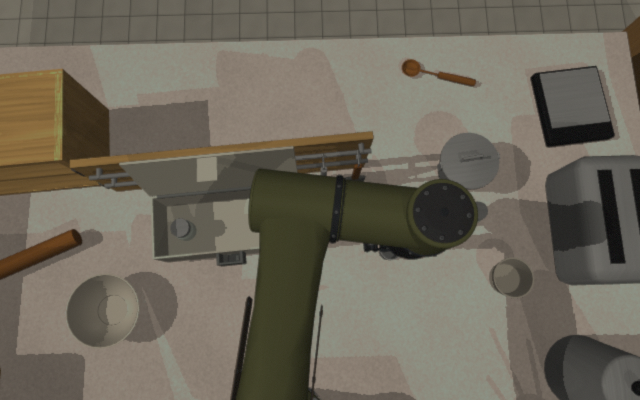

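View pics/s2.png

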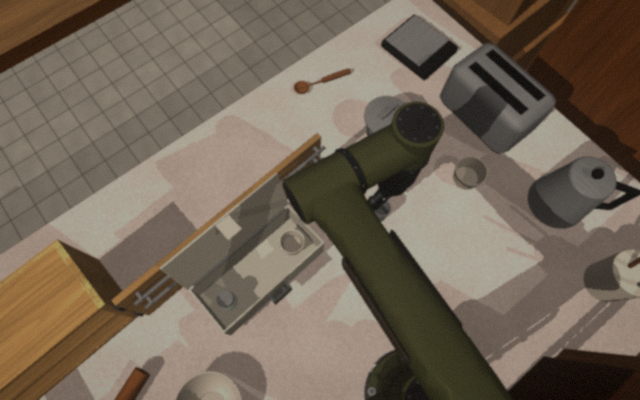

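```bash
cat >> h.py <<'E'
def tri(pt,ps):
    o1,d1=ray('top',*pt);o2,d2=ray('side',*ps)
    A=np.stack([d1,-d2],1);s=np.linalg.lstsq(A,o2-o1,rcond=None)[0]
    a,b=o1+d1*s[0],o2+d2*s[1];return (a+b)/2,np.linalg.norm(a-b)
E
python3 - <<'E'
from h import *
print('wristcap',tri((443,212),(418,125)))
print('elbow',tri((255,205),(290,195)))
print('elbow br',tri((340,205),(350,172)))
# jar cap centre & ramekin
j=tri((120+125*.5,120+216*.5),(180+495*.475,180+250*.472));print('jar',j,wc(j[0]))
r=onz('side',180+637*.475,180+131*.472,.084);print('ramekin',wc(r))
jz=onz('side',180+495*.475,180+248*.472,.101);print('jar side',wc(jz)); jz=onz('top',120+122*.5,120+214*.5,.101);print('jar top',wc(jz))
print('j',get_obs()['joint_pos'])
E
```

```text
wristcap (array([ 0.4169, -0.2606,  0.5196]), np.float64(0.002154237787537585))
elbow (array([0.4482, 0.0018, 0.5017]), np.float64(0.02075647777366674))
elbow br (array([ 0.4428, -0.1246,  0.4518]), np.float64(0.004207366185489102))
jar (array([0.2768, 0.0186, 0.8491]), np.float64(0.16253667205610267)) [-0.2081 -0.0798  0.8491]
ramekin [-0.3453 -0.4902  0.084 ]
jar side [-0.3221 -0.2448  0.101 ]
jar top [0.0024 0.11   0.101 ]
j [-0.1389 -0.2525 -0.3714  0.0003 -1.4511  1.7766]
```

```bash
python3 - <<'E'
from h import *
s=(180+95*.475,180+250*.472);t=(120+122*.5,120+214*.5);print(s,t)
print('jar',wc(onz('side',*s,.101)),wc(onz('top',*t,.101)))
print('ramekin',wc(onz('side',180+237*.475,180+131*.472,.084)))
# check caddy rim corners in both views
for n in('top','side'):
  for c in((-.07,.165),(-.07,-.165),(.07,.165),(.07,-.165)): print(n,c,proj(n,cw(*c,.135)))
togo([.414,-.259,.049],downrot(-np.pi/2+.072))
E
```

```text
(225.125, 298.0) (181.0, 227.0)
jar [0.0007 0.1118 0.101 ] [0.0024 0.11   0.101 ]
ramekin [-0.0012 -0.1139  0.084 ]
top (-0.07, 0.165) [152.4746 259.8542]
top (-0.07, -0.165) [303.1739 244.9026]
top (0.07, 0.165) [150.5046 197.3918]
top (0.07, -0.165) [297.4231 183.1901]
side (-0.07, 0.165) [223.5629 333.4468]
side (-0.07, -0.165) [324.4977 242.8855]
side (0.07, 0.165) [188.2429 289.8287]
side (0.07, -0.165) [288.3938 204.9322]
t 2.8 tcp [ 0.4163 -0.2567  0.1509] tool-cm [ 0.2093  0.254  10.1945] |d|cm 10.199810863820973
dr deg [-0.0374 -0.024  -0.2912]
```

```bash
python3 - <<'E'
from h import *
a=cv2.imread('pics/t2.png');b=cv2.imread('pics/s2.png')
o=[]
for n,q in(('top',a),('side',b)):
  q=cv2.resize(cv2.convertScaleAbs(q,alpha=1.6),None,fx=4,fy=4,interpolation=3)
  for c in((-.07,.165),(-.07,-.165),(.07,.165),(.07,-.165)):
    p=proj(n,cw(*c,.135));cv2.circle(q,(int(4*p[0]+2),int(4*p[1]+2)),3,(0,0,255),-1)
  o.append(q[680:1080,560:1060] if n=='top' else q[840:1360,720:1320])
cv2.imwrite('pics/c3a.png',o[0]);cv2.imwrite('pics/c3b.png',o[1])
E
```

```text
(no output)
```

View pics/c3a.png

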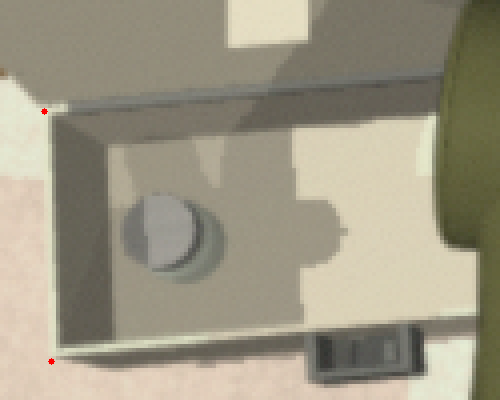

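View pics/c3b.png

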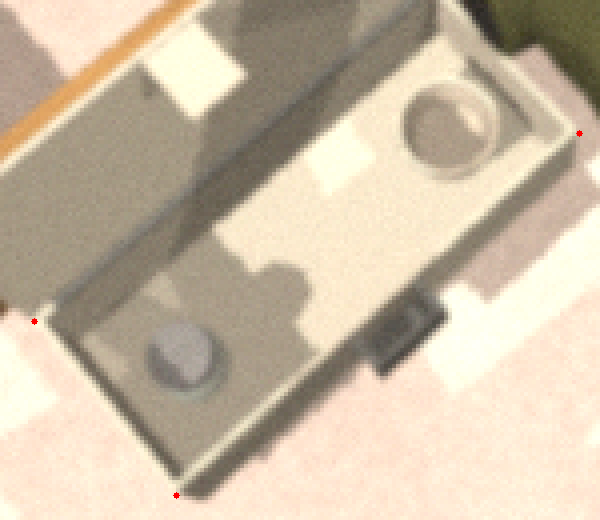

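```bash
sed -i 's/C0=np.array(\[.4786,.1132,0\])/C0=np.array([.480,.1115,0])/' h.py
python3 -m pendant '{"translation":[[0.2,0.25,2],[0,0,3],[0,0,3],[0,0,2.2],[0,0,0],[0,0,0]],"dr":[[0,0,0],[0,0,0],[0,0,0],[0,0,0],[0,0,0],[0,0,0]]}' 0 40
python3 -m pendant '{"translation":[[0,0,0],[0,0,0],[0,0,0],[0,0,0],[0,0,0],[0,0,0]],"dr":[[0,0,0],[0,0,0],[0,0,0],[0,0,0],[0,0,0],[0,0,0]]}' 1 30
python3 - <<'E'
from h import *
a=snap('top','t4.png');b=snap('side','s4.png')
cv2.imwrite('pics/c4.png',np.hstack([cv2.resize(cv2.convertScaleAbs(q[:,:,::-1],alpha=1.6),(400,400),interpolation=3) for q in(a[190:290,340:440],b[160:260,330:430])]))
E
```

```text
time_s: 3.55
eef_pos: [0.4148, -0.2592, 0.0502]
tool_rot: [[0.067, -0.998, 0.002], [-0.998, -0.067, -0.001], [0.001, -0.002, -1.0]]
contact_force: [0.3, -1.1, -0.3]
grip_width: 0.998
time_s: 4.3
eef_pos: [0.4145, -0.2597, 0.0496]
tool_rot: [[0.066, -0.998, 0.002], [-0.998, -0.066, -0.001], [0.001, -0.002, -1.0]]
contact_force: [0.2, 1.5, 5.5]
grip_width: 0.616
```

View pics/c4.png

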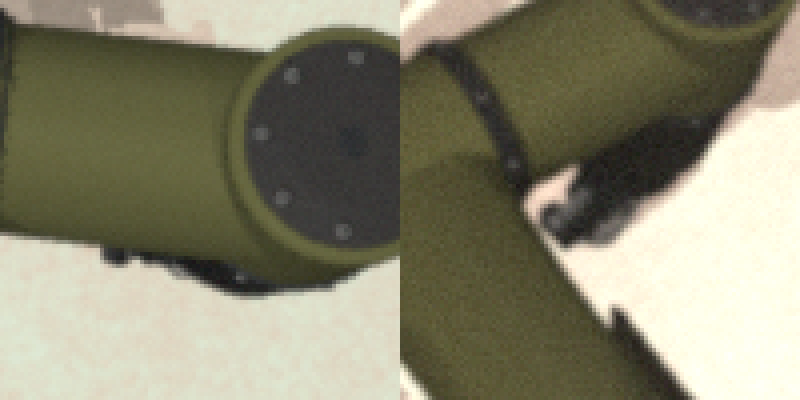

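```bash
python3 -m pendant '{"translation":[[0,0,-1.5],[0,0,-3],[0,0,-3],[0,0,-4],[0,0,-4],[0,0,-3],[0,0,0]],"dr":[[0,0,0],[0,0,0],[0,0,0],[0,0,0],[0,0,0],[0,0,0],[0,0,0]]}'
python3 - <<'E'
from h import *
print(cw(-.005,.005,.24));togo(cw(-.005,.005,.235),downrot(-np.pi/2+.072))
E
```

```text
time_s: 5.28
eef_pos: [0.4143, -0.2598, 0.2367]
tool_rot: [[0.066, -0.998, 0.005], [-0.998, -0.066, -0.002], [0.002, -0.004, -1.0]]
contact_force: [0.4, -0.8, -1.5]
grip_width: 0.614
[0.4747 0.1161 0.24  ]
t 5.275 tcp [ 0.4143 -0.2598  0.2367] tool-cm [-37.1128  -8.5033   0.1329] |d|cm 38.07473549200792
dr deg [-0.2529 -0.1092 -0.3358]
```

```bash
python3 -m pendant '{"translation":[[-2.5,0,0],[-4,-0.5,0],[-4,-1,0],[-4,-1,0],[-4,-1,0],[-4,-1,0],[-4,-1,0],[-4,-1,0],[-3.5,-1,0],[-2.6,-1,0],[-0.5,0,0],[0,0,0]],"dr":[[-0.25,-0.1,-0.3],[0,0,0],[0,0,0],[0,0,0],[0,0,0],[0,0,0],[0,0,0],[0,0,0],[0,0,0],[0,0,0],[0,0,0],[0,0,0]]}'
python3 - <<'E'
from h import *
a=snap('top','t5.png');b=snap('side','s5.png')
cv2.imwrite('pics/c5.png',np.hstack([cv2.resize(cv2.convertScaleAbs(q[:,:,::-1],alpha=1.6),(400,400),interpolation=3) for q in(a[140:280,120:260],b[200:340,180:320])]))
togo(cw(-.005,.005,.235),downrot(-np.pi/2+.072))
E
```

```text
time_s: 6.78
eef_pos: [0.4717, 0.1165, 0.2329]
tool_rot: [[0.072, -0.997, -0.006], [-0.997, -0.072, 0.001], [-0.001, 0.006, -1.0]]
contact_force: [-0.1, -0.2, -0.4]
grip_width: 0.616
t 6.875 tcp [0.4719 0.116  0.2335] tool-cm [ 0.0101 -0.2776 -0.1548] |d|cm 0.31800502838693256
dr deg [ 0.2635  0.0841 -0.0587]
```

View pics/c5.png

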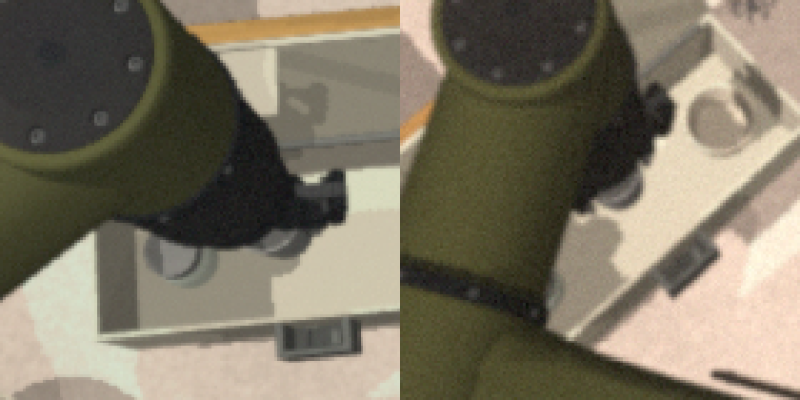

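```bash
python3 -m pendant '{"translation":[[0,-0.2,1],[0,0,2],[0,0,2.5],[0,0,2.5],[0,0,2.3],[0,0,1.5],[0,0,1],[0,0,0.5],[0,0,0]],"dr":[[0.2,0.1,0],[0,0,0],[0,0,0],[0,0,0],[0,0,0],[0,0,0],[0,0,0],[0,0,0],[0,0,0]]}'
python3 - <<'E'
from h import *
togo(cw(-.005,.005,.0895),downrot(-np.pi/2+.072))
E
```

```text
time_s: 8.0
eef_pos: [0.474, 0.1169, 0.1007]
tool_rot: [[0.072, -0.997, -0.001], [-0.997, -0.072, -0.0], [0.0, 0.001, -1.0]]
contact_force: [0.9, 0.0, -1.0]
grip_width: 0.613
t 8.0 tcp [0.474  0.1169 0.1007] tool-cm [ 0.0827 -0.0559  1.119 ] |d|cm 1.123476299723017
dr deg [ 0.0346 -0.0052 -0.0217]
```

```bash
python3 -m pendant '{"translation":[[0,0,0.4],[0,0,0.4],[0,0,0.2],[0,0,0.1],[0,0,0]],"dr":[[0,0,0],[0,0,0],[0,0,0],[0,0,0],[0,0,0]]}'
```

```text
time_s: 8.62
eef_pos: [0.4739, 0.1169, 0.0895]
tool_rot: [[0.072, -0.997, -0.001], [-0.997, -0.072, -0.0], [0.0, 0.001, -1.0]]
contact_force: [-0.7, -0.5, -0.8]
grip_width: 0.611
```

```bash
python3 -m pendant '{"translation":[[0,0,0.1],[0,0,0.1],[0,0,0]],"dr":[[0,0,0],[0,0,0],[0,0,0]]}'
```

```text
time_s: 9.0
eef_pos: [0.4745, 0.1169, 0.0887]
tool_rot: [[0.072, -0.997, 0.001], [-0.997, -0.072, -0.0], [0.0, -0.001, -1.0]]
contact_force: [0.1, -0.3, 5.5]
grip_width: 0.612
```

```bash
python3 -m pendant '{"translation":[[0,0,0],[0,0,0],[0,0,0],[0,0,0],[0,0,0]],"dr":[[0,0,0],[0,0,0],[0,0,0],[0,0,0],[0,0,0]]}' 0.1
python3 -m pendant '{"translation":[[0,0,-1],[0,0,-1.5],[0,0,-2],[0,0,-3],[0,0,-4],[0,0,-4],[0,0,-4],[0,0,0]],"dr":[[0,0,0],[0,0,0],[0,0,0],[0,0,0],[0,0,0],[0,0,0],[0,0,0],[0,0,0]]}'

```

```text
time_s: 9.62
eef_pos: [0.4739, 0.1169, 0.0875]
tool_rot: [[0.072, -0.997, -0.001], [-0.997, -0.072, -0.0], [0.0, 0.001, -1.0]]
contact_force: [-0.4, -0.1, -0.0]
grip_width: 0.902
time_s: 10.62
eef_pos: [0.4751, 0.117, 0.2877]
tool_rot: [[0.071, -0.997, 0.006], [-0.997, -0.071, 0.003], [-0.003, -0.006, -1.0]]
contact_force: [1.0, 0.6, -0.6]
grip_width: 0.898
```

```bash
python3 -m pendant '{"translation":[[0,0,-3],[0,0,-3],[0,-3,0],[0,-4,0],[0,-4,0],[0,-2,0],[0,-1,0],[0,0,0]],"dr":[[0,0,0],[0,0,0],[0,0,0],[0,0,0],[0,0,0],[0,0,0],[0,0,0],[0,0,0]]}' 1
python3 - <<'E'
from h import *
a=snap('top','t6.png');b=snap('side','s6.png')
cv2.imwrite('pics/c6.png',np.hstack([cv2.resize(cv2.convertScaleAbs(q[:,:,::-1],alpha=1.6),(400,400),interpolation=3) for q in(a[130:290,120:280],b[180:340,180:340])]))
togo(cw(.137,0,.34),downrot(-np.pi/2+.072))
E
```

```text
time_s: 11.62
eef_pos: [0.6138, 0.1269, 0.3421]
tool_rot: [[0.071, -0.997, -0.002], [-0.997, -0.071, -0.0], [0.0, 0.002, -1.0]]
contact_force: [0.1, 0.0, -0.3]
grip_width: -0.001
t 11.725 tcp [0.6133 0.1269 0.343 ] tool-cm [ 0.5802 -0.2964  0.3035] |d|cm 0.7187735738756152
dr deg [ 0.009   0.0126 -0.0139]
```

View pics/c6.png

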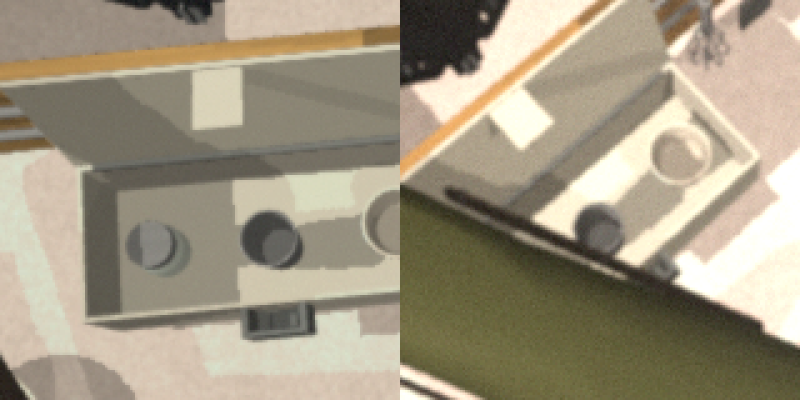

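View pics/s6.png

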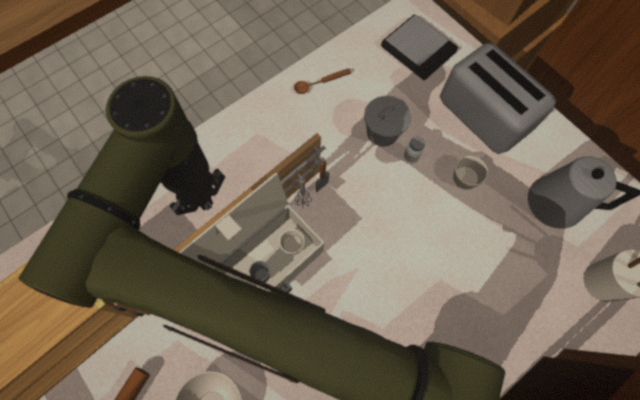

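```bash
python3 -m pendant '{"translation":[[0.6,-0.3,0.8],[0,0,1.5],[0,0,2],[0,0,1.5],[0,0,1],[0,0,0.2],[0,0,0]],"dr":[[0,0,0],[0,0,0],[0,0,0],[0,0,0],[0,0,0],[0,0,0],[0,0,0]]}'
python3 - <<'E'
from h import *
snap('side','s7.png')
c=wc(get_obs()['eef_pos']);print(c)
E
```

```text
time_s: 12.6
eef_pos: [0.6173, 0.1211, 0.2729]
tool_rot: [[0.072, -0.997, -0.0], [-0.997, -0.072, -0.0], [0.0, 0.0, -1.0]]
contact_force: [-1.1, -0.3, -0.5]
grip_width: -0.001
[ 0.1377 -0.0002  0.2732]
```

View pics/s7.png

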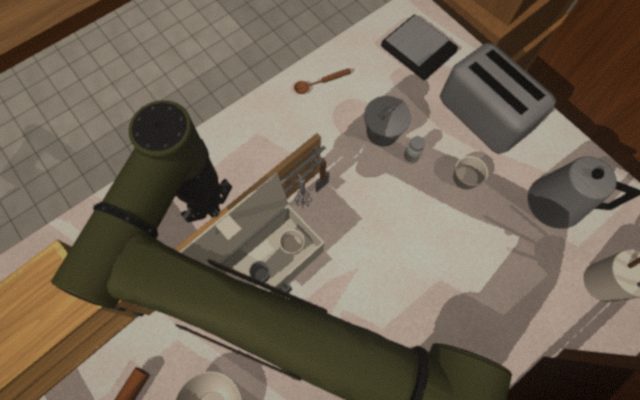

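```bash
python3 -m pendant '{"translation":[[0,1.2,-0.2],[0,1.3,-0.3],[0,1.3,-0.2],[0,1.3,-0.2],[0,1.1,0],[0,1.1,0],[0,1.1,0],[0,0,0]],"dr":[[0,0,0],[0,0,0],[0,0,0],[0,0,0],[0,0,0],[0,0,0],[0,0,0],[0,0,0]]}'
python3 - <<'E'
from h import *
print(wc(get_obs()['eef_pos']))
E
```

```text
time_s: 13.65
eef_pos: [0.5328, 0.1152, 0.2824]
tool_rot: [[0.072, -0.997, 0.001], [-0.997, -0.072, 0.001], [-0.0, -0.001, -1.0]]
contact_force: [3.3, 0.1, 1.0]
grip_width: -0.004
[ 0.0529 -0.0002  0.2824]
```

```bash
python3 -m pendant '{"translation":[[0,1.1,0.3],[0,1.1,0.3],[0,1.0,0.4],[0,1.1,0.5],[0,1.0,0.5],[0,1.0,0.6],[0,0.9,0.8],[0,0.9,0.8],[0,0.8,0.8],[0,0,0]],"dr":[[0,0,0],[0,0,0],[0,0,0],[0,0,0],[0,0,0],[0,0,0],[0,0,0],[0,0,0],[0,0,0],[0,0,0]]}'
python3 - <<'E'
from h import *
print(wc(get_obs()['eef_pos']))
snap('side','s8.png')
E
```

```text
time_s: 14.9
eef_pos: [0.4447, 0.1087, 0.2325]
tool_rot: [[0.072, -0.997, 0.001], [-0.997, -0.072, 0.0], [-0.0, -0.001, -1.0]]
contact_force: [3.5, 1.6, 1.6]
grip_width: 0.002
[-0.0354 -0.0002  0.2325]
```

View pics/s8.png

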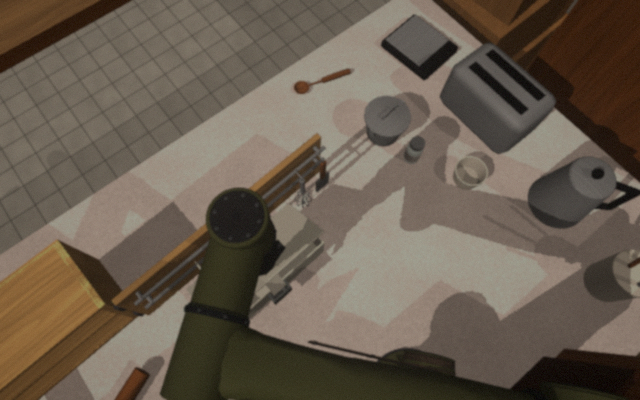

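```bash
python3 -m pendant '{"translation":[[0,0.6,0.7],[0,0.5,0.7],[0,0.5,0.7],[0,0.4,0.7],[0,0.4,0.8],[0,0.4,0.7],[0,0,0]],"dr":[[0,0,0],[0,0,0],[0,0,0],[0,0,0],[0,0,0],[0,0,0],[0,0,0]]}'
python3 - <<'E'
from h import *
print(wc(get_obs()['eef_pos']))
E
```

```text
time_s: 15.82
eef_pos: [0.4167, 0.1067, 0.1891]
tool_rot: [[0.072, -0.997, -0.0], [-0.997, -0.072, -0.0], [0.0, 0.0, -1.0]]
contact_force: [3.1, 0.5, 3.5]
grip_width: -0.002
[-0.0635 -0.0002  0.1891]
```

```bash
python3 -m pendant '{"translation":[[0,0.2,0.2],[0,0.2,0.2],[0,0.2,0.2],[0,0.1,0.2],[0,0,0.2],[0,0,0.2],[0,0,0.2]],"dr":[[0,0,0],[0,0,0],[0,0,0],[0,0,0],[0,0,0],[0,0,0],[0,0,0]]}'
python3 -m pendant '{"translation":[[0,0,0.2]],"dr":[[0,0,0]]}'
python3 -m pendant '{"translation":[[0,0,0.2]],"dr":[[0,0,0]]}'
```

```text
time_s: 16.7
eef_pos: [0.4091, 0.1062, 0.1749]
tool_rot: [[0.072, -0.997, -0.002], [-0.997, -0.072, -0.0], [0.0, 0.002, -1.0]]
contact_force: [0.2, 0.9, 5.4]
grip_width: 0.001
time_s: 16.82
eef_pos: [0.4088, 0.1062, 0.1722]
tool_rot: [[0.072, -0.997, -0.003], [-0.997, -0.072, -0.0], [0.0, 0.003, -1.0]]
contact_force: [-0.0, 0.7, 5.5]
grip_width: -0.002
time_s: 16.95
eef_pos: [0.4087, 0.1062, 0.17]
tool_rot: [[0.072, -0.997, -0.003], [-0.997, -0.072, -0.001], [0.0, 0.003, -1.0]]
contact_force: [-2.0, -0.1, 4.8]
grip_width: -0.001
```

```bash
for i in 1 2; do python3 -m pendant '{"translation":[[0,0,0.15]],"dr":[[0,0,0]]}' | grep -E 'eef|force'; done
```

```text
eef_pos: [0.4086, 0.1062, 0.1683]
contact_force: [-2.3, 1.9, 4.9]
eef_pos: [0.4087, 0.1061, 0.1668]
contact_force: [-2.9, 0.5, 5.6]
```

```bash
python3 -m pendant '{"translation":[[0,0,0.15]],"dr":[[0,0,0]]}' | grep -E 'eef|force'; python3 -m pendant '{"translation":[[0,0,0.1]],"dr":[[0,0,0]]}' | grep -E 'eef|force'
```

```text
eef_pos: [0.409, 0.1061, 0.1656]
contact_force: [-4.2, -0.9, 5.0]
eef_pos: [0.4093, 0.1061, 0.1648]
contact_force: [-4.6, 0.3, 4.9]
```

```bash
python3 -m pendant '{"translation":[[0,0,0.1]],"dr":[[0,0,0]]}' | grep -E 'eef|force'; python3 -m pendant '{"translation":[[0,0,0.1]],"dr":[[0,0,0]]}' | grep -E 'eef|force'
```

```text
eef_pos: [0.4094, 0.1061, 0.1639]
contact_force: [-3.3, -0.2, 4.8]
eef_pos: [0.4095, 0.1061, 0.163]
contact_force: [-4.7, 0.1, 5.7]
```

```bash
python3 -m pendant '{"translation":[[0,0,0.1]],"dr":[[0,0,0]]}' | grep -E 'eef|force'; python3 -m pendant '{"translation":[[0,0,0.1]],"dr":[[0,0,0]]}' | grep -E 'eef|force'
```

```text
eef_pos: [0.4095, 0.1061, 0.1627]
contact_force: [-7.6, 0.3, 11.4]
eef_pos: [0.4095, 0.1061, 0.1624]
contact_force: [-10.1, 0.0, 14.4]
```

```bash
python3 -m pendant '{"translation":[[0,0,0.05],[0,0,0]],"dr":[[0,0,0],[0,0,0]]}' | grep -E 'eef|force'; python3 -m pendant '{"translation":[[0,0,-0.15],[0,0,-0.2],[0,0,-0.2],[0,0,-0.2],[0,0,-0.2],[0,0,-0.2],[0,0,-0.2]],"dr":[[0,0,0],[0,0,0],[0,0,0],[0,0,0],[0,0,0],[0,0,0],[0,0,0]]}' | grep -E 'eef|force';  python3 -m pendant '{"translation":[[0,0,-0.2],[0,0,-0.2],[0,0,-0.2],[0,0,-0.2],[0,0,-0.2],[0,0,0]],"dr":[[0,0,0],[0,0,0],[0,0,0],[0,0,0],[0,0,0],[0,0,0]]}' | grep -E 'eef|force'
```

```text
eef_pos: [0.4095, 0.1061, 0.1624]
contact_force: [-10.0, -0.3, 13.6]
eef_pos: [0.4101, 0.1063, 0.1745]
contact_force: [3.0, -0.1, 3.8]
eef_pos: [0.4096, 0.1063, 0.1842]
contact_force: [-0.9, -0.7, -0.1]
```

```bash
python3 -m pendant '{"translation":[[0,1,-1],[0,2,-3],[4,2,-4],[5,1,-4],[5,0,-3],[5,0,0],[5,0,0],[5,0,0],[4,0,0],[0,0,0]],"dr":[[0,0,0],[0,0,0],[0,0,0],[0,0,0],[0,0,0],[0,0,0],[0,0,0],[0,0,0],[0,0,0],[0,0,0]]}'
python3 - <<'E'
from h import *
a=snap('side','s9.png');snap('top','t9.png')
b=cv2.imread('pics/t9.png')
for n in('top','side'):
  for th in(0,.09): print(n,th,[proj(n,cw(.07-.158*np.cos(th),y,.135+.158*np.sin(th)+.006)) for y in(.168,-.168)])
E
```

```text
time_s: 21.08
eef_pos: [0.3728, -0.2271, 0.3328]
tool_rot: [[0.067, -0.998, -0.002], [-0.998, -0.067, -0.0], [0.0, 0.002, -1.0]]
contact_force: [0.3, 0.5, -0.3]
grip_width: -0.0
top 0 [array([151.1528, 267.4236]), array([305.9834, 252.0153])]
top 0.09 [array([148.7059, 266.7224]), array([305.7603, 251.0987])]
side 0 [array([227.0973, 339.0862]), array([330.4251, 245.7633])]
side 0.09 [array([225.8381, 338.5639]), array([330.4752, 244.1756])]
```

View pics/s9.png

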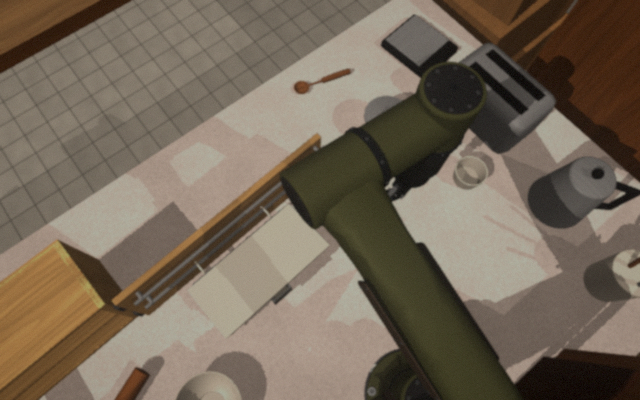

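View pics/t9.png

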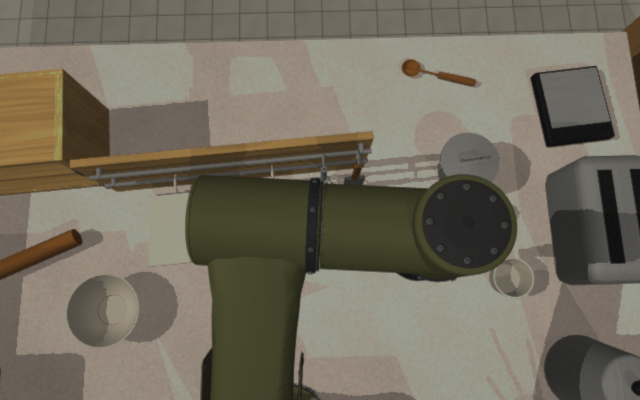

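```bash
python3 -m pendant '{"translation":[[0,0,0],[0,0,0],[0,0,0],[0,0,0],[0,0,0],[0,0,0],[0,0,0],[0,0,0],[0,0,0],[0,0,0],[0,0,0],[0,0,0]],"dr":[[0,0,0],[0,0,0],[0,0,0],[0,0,0],[0,0,0],[0,0,0],[0,0,0],[0,0,0],[0,0,0],[0,0,0],[0,0,0],[0,0,0]]}' | grep -E "time|force"
python3 - <<'E'
from h import *
snap('side','s10.png')
a=cv2.imread('pics/s9.png');b=cv2.imread('pics/s10.png');print(cv2.absdiff(a,b)[190:345,185:330].mean(), cv2.absdiff(a,b)[190:345,185:330].max())
from plant import close_job
print(close_job())
E
```

```text
time_s: 22.68
contact_force: [0.3, 0.9, -0.6]
2.450159436410827 74
the job is handed in; nothing more can be done
None
```

View pics/s10.png

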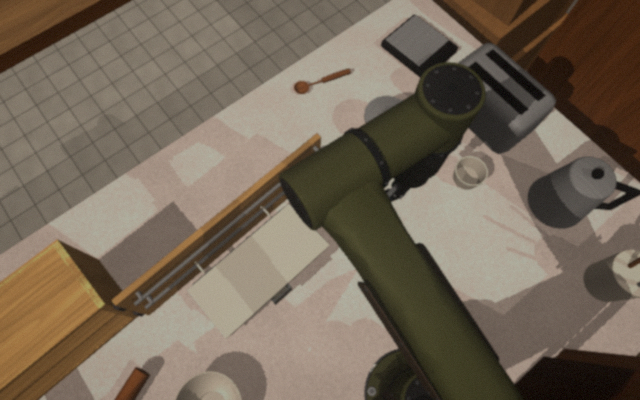

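The mould is standing in the caddy between the jar and the ramekin, and the lid is shut. I handed the job in at about 22.7 s.

- **Placing:** The lid was already springing open at the start, so I waited until it was fully open. I set the mould down until I felt the floor (about 5.5 N). The pictures after release show the mould standing upright, and the jar and ramekin standing.
- **Closing:** I pushed the lid over from behind with shut fingers. I then pressed slowly in 1–2 mm steps to the firm stop, about 14 N downwards and 10 N sideways (17 N in total, against the limit of 40 N).
- **Last checks:** After I let go, the lid's force on the fingers dropped to zero. Two side pictures about 1.6 s apart show the lid still shut and flat, the second of them taken just before I handed in. The arm was clear of everything, with a contact force of about 1 N or less.
- **Not confirmed:**
  - The two pictures were not identical: the mean difference was 2.5 grey levels, with a single-pixel maximum of 74. I put this down to image noise and the edge of the arm, because the lid looks the same in both. I handed in from the script that printed this, so I only looked at the second picture afterwards.
  - I could not see inside the caddy once the lid was shut. That all three pieces still stand is inferred from the pictures taken before closing and the steady closing forces.
  - I did not measure the pudding mould or the spice jar again. The arm partly hid both at the end; the robot's path stayed clear of them.

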